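# Make up two finial orders from the turned stock

### The job

Make up the two finial orders from the turned stock on the bench: the three-compartment tray gets an urn, the neck spindle and the spiral flame, the two-compartment tray gets the other urn and the ball finial. Stand every piece upright on its foot on the tray floor in a compartment of its own; set it down rather than drop it, since the bare wood bruises. Leave the bun foot, the drawer knob and the dark finished sample standing where they are.

Things in the scene. Friction and masses are not known exactly. Their poses are not given: they have to be found in the camera images.
- urn_1: one of two identical turned urns in pale bare wood, standing upright, 70 mm high: foot 44 mm diameter, narrow stem, wide bowl 52 mm diameter with a straight side from 44 to 60 mm above the foot (grip there), 46 mm rim on top with a small dark 17 mm socket hole in the middle. 70 g. Round about its z axis (up). Origin: centre of its underside.
- urn_2: one of two identical turned urns in pale bare wood, standing upright, 70 mm high: foot 44 mm diameter, narrow stem, wide bowl 52 mm diameter with a straight side from 44 to 60 mm above the foot (grip there), 46 mm rim on top with a small dark 17 mm socket hole in the middle. 70 g. Round about its z axis (up). Origin: centre of its underside.
- flame: turned flame finial in pale bare wood, standing upright, 94 mm high: foot 44 mm diameter, thin stem with a bead, above it a flame carved with twisted spiral ribs, 38 mm diameter with straight side from 42 to 57 mm above the foot (grip there), tapering to a pointed tip. 50 g. Round about its z axis (up). Origin: centre of its underside.
- spindle: turned neck spindle in pale bare wood, standing upright, 76 mm high: foot 44 mm diameter, thin stem with one bead, then a plain straight collar 40 mm diameter from 46 to 64 mm above the foot (grip there), flat top with a thin 14 mm tenon pin standing 10 mm up in the middle. 50 g. Round about its z axis (up). Origin: centre of its underside.
- ball_finial: turned ball finial in pale bare wood, standing upright, 70 mm high: foot 44 mm diameter, thin neck, plain smooth ball 48 mm diameter with its centre 46 mm above the foot (grip there). 60 g. Round about its z axis (up). Origin: centre of its underside.
- tray_three: the larger plywood kit tray, with three compartments, flat on the bench, loose. 84 mm wide (its x axis), 240 mm long (its y axis); walls and dividers 6 mm thick, tops 24 mm above the bench; floor 8 mm thick. Three compartments in a row along y, each 72 x 72 mm inside, centres at x = 0, y = -78, 0 and +78 mm; each takes one piece only. Origin: centre of the underside; z up.
- tray_two: the smaller plywood kit tray, with two compartments, flat on the bench, loose. 84 mm wide (its x axis), 162 mm long (its y axis); walls and dividers 6 mm thick, tops 24 mm above the bench; floor 8 mm thick. Two compartments in a row along y, each 72 x 72 mm inside, centres at x = 0, y = -39 and +39 mm; each takes one piece only. Origin: centre of the underside; z up.
- bun_foot: squat turned bun foot for furniture in pale bare wood, 68 mm diameter, 40 mm high, flat on top: not part of either kit, leave it. 90 g. Round about its z axis (up). Origin: centre of its underside.
- drawer_knob: small turned drawer knob in pale bare wood, 32 mm diameter, 30 mm high: not part of either kit, leave it. 20 g. Round about its z axis (up). Origin: centre of its underside.
- sample: the finished sample, an urn with a spiral flame on top in one piece, dark stained wood, 52 mm diameter, 137 mm high, standing among the stock: leave it. Round about its z axis (up). Origin: centre of its underside.

How it is judged:
By the outcome, as a careful person would: the job done as asked, in the order asked, and still so for the second after the job is handed in, with the robot touching nothing.
It also fails if it takes over 122 s, if anything falls off the work surface, if the arm or the gripper's body presses on something with over 40 N, if the wrist force passes 120 N, or if a joint passes its speed limit or range.

### The arm

A 6-joint arm with a two-finger parallel gripper is mounted at the origin on the work surface. World frame = base frame: x ahead of the robot, y to its left, z up, the work surface at z = 0. Lengths are in mm, angles in degrees, forces in N, time in s.
With the tool pointing down it reaches from about 300 to 850 mm from the base axis. Payload 4.2 kg.
Tool frame: the origin (TCP) lies midway between the tips of the shut fingers; the grasp point (between the pads) lies pinch_z behind it (pinch_z is the distance from the TCP to the grasp point, in mm); z points along the fingers, y is the line along which they close (so a half turn about z gives the same grasp; the last joint's range is limited). The gripper opens to 91 mm and grips with 3 to 60 N. Pads are 32 mm wide; open, the fingers measure 118 mm over their backs; the gripper's body (76 mm by 178 mm) begins 60 mm behind the grasp point.
Start: joints at [-76.433, 18.312, 89.639, -0, 72.044, -1.146], TCP at [146.045, -556.16, 213.976] pointing down, gripper open.
Joint ranges: [-177.97, 177.97], [-48.28, 115.42], [12.27, 149.76], [-77.06, 257.06], [2.81, 150.46], [-146.56, 146.56]. Speed limits (degrees/s): [147.25, 147.25, 180, 180, 180, 180].

### API

Orientations are given as [roll, pitch, yaw] about the fixed x, y, z axes, in that order (R = Rz(yaw) Ry(pitch) Rx(roll)).
In Python, from workcell import state, grab_frame, job_done, masks_of, landmark_of, pinch_z gives the robot as it stands. The module is installed in compiled form; this text tells all that it offers.
- The arm moves only by the tool move_arm, never from a script. Its argument "plan" is a list of rows, each an object of numbers: "x", "y", "z": the shift along the tool's x, y, z in mm; "rx", "ry", "rz": the turn, a rotation vector about the tool's x, y, z in rad. A call has 1 to 10 rows; each row shifts and turns the commanded pose from where the row before left it, along the tool's axes as they then stand; what a row does not reach is not made up. A row lasts 1/10 s, in which the tool goes at most 50 mm and 8.59 degrees, less where a joint would pass 70% of its speed; a pose out of reach is approached as far as the arm can. A call is refused whole if a number of a shift passes 50 or a number of a turn 0.15, either way. A call with a gripper value outside its range is refused whole. "grip" is the opening, from 0 (shut) to 1 (fully open), set as the call begins (left out, the last holds). The fingers move at their own pace and stop on an object; "squeeze" is the grip in N (left out, the last holds). Time passes only in rows, so rows that do not move let the fingers close. It gives the time, the measured TCP pose, the force, the opening and the grip force at its end, in the units of the state.
- state(): the state, without advancing time (a new reading comes with each control period).
- grab_frame(name): name is "scene" or "side" or "wrist"; returns a dict with "img" (384x512x3 uint8, red, green, blue), "z_map" (384x512 float32, mm along the optical axis (not along the pixel's ray), 0 where there is no reading), "fx", "fy", "cx", "cy" (pixels), "dist" ([k1, k2, p1, p2, k3] as OpenCV has them; the pictures are not rectified), "rvec" (rotation vector, rad) and "tvec" (3), from world to camera coordinates, as OpenCV has them. Camera axes: x right, y down, z forward; pixel columns grow to the right and rows downward; lengths in mm; the calibration is good to about 2 mm. A picture is of the moment at which its call begins.
- job_done(): hands the job in; it is judged then, once.
Trained networks look in the newest picture that a camera, given by its name, has taken for a name from the list of things; names that differ only in an ending like _2 or _b are one class to them, and where a whole thing is asked for, a point or a joint stands for the part that bears it (a point fixed in the world has none). Each returns a list of dicts, best first, with "p" (0 to 1); they miss things now and then, are a little off and sometimes report something else, mostly with a low value. They report only what shows in the picture. A call takes as long as a camera call.
- masks_of(camera, label): "pixels" (384x512 bool, what is visible of it) and "box" ([centre column, centre row, width, height] in pixels, round what is visible of it).
- landmark_of(camera, label): "point" ([column, row] in pixels: a listed point, or the origin of a listed thing).
The state is a dict: "time_s": time; "qpos": joint angles; "qvel": joint speeds; "effort": joint torques, N m; "ee_pos": TCP position; "ee_rot": TCP orientation; "force": force on the tool from outside, world axes, zero at the start; "torque": the same for the moment, N m; "gripper_width": finger opening in mm; "gripper_force": force on a finger pad.
Only numpy, scipy, OpenCV 4.12 (cv2) and the standard library are available. Lean on these libraries where they do the work, as an engineer would, in place of code of your own. Each camera call takes 0.05 s, during which the arm holds its last target. There are 200 camera calls.

## Working session

There is one attempt and no reset: what is moved stays moved. The work goes in short steps, Python scripts to look and compute and a tool call to move; the robot and the scene stay as the last step left them, time stands still between calls to the robot, and variables do not carry over. Pictures are saved under pics/ and viewed, at most 14 in all, crops included, and the job is handed in when it is done.

Besides the shell and the picture viewer there is one more tool, called after "Call:" as a command line: name --argument value ..., lists and objects as JSON in quotes. move_arm: Moves the arm, as the interface text tells. Its arguments: {"type":"object","properties":{"plan":{"type":"array","items":{"type":"object","properties":{"x":{"type":"number"},"y":{"type":"number"},"z":{"type":"number"},"rx":{"type":"number"},"ry":{"type":"number"},"rz":{"type":"number"}}}},"grip":{"type":"number"},"squeeze":{"type":"number"}},"required":["plan"]}

```bash
mkdir -p pics
cat > h.py <<'E'
import numpy as np,cv2
from workcell import *
def K(f): return np.array([[f['fx'],0,f['cx']],[0,f['fy'],f['cy']],[0,0,1.]])
def world(f,uv,z=None,dz=None):
    "pixels -> world, either on plane z or at depth dz"
    uv=np.asarray(uv,float).reshape(-1,1,2)
    n=cv2.undistortPoints(uv,K(f),np.array(f['dist'],float)).reshape(-1,2)
    R=cv2.Rodrigues(np.array(f['rvec'],float))[0];t=np.array(f['tvec'],float).ravel()
    d=np.c_[n,np.ones(len(n))]
    if dz is not None: return (d*np.asarray(dz).reshape(-1,1)-t)@R
    c=-R.T@t; w=d@R
    return c+w*((z-c[2])/w[:,2])[:,None]
def cloud(f,mask):
    v,u=np.nonzero(mask&(f['z_map']>0))
    return world(f,np.c_[u,v],dz=f['z_map'][v,u])
def save(f,n): cv2.imwrite('pics/'+n,f['img'][:,:,::-1])
E
python3 - <<'E'
from h import *
print(state(),pinch_z)
for c in ['scene','side','wrist']:
    f=grab_frame(c); save(f,c+'0.png')
E
```

```text
{'time_s': 0.0, 'qpos': array([-7.64337934e+01,  1.83512271e+01,  8.97045358e+01, -2.15208212e-04,
        7.20431608e+01, -1.14595819e+00]), 'qvel': array([-0.06704903,  0.00071789,  0.05044398,  0.02485119,  0.02786001,
        0.00372267]), 'effort': array([ 2.71452300e-04, -4.12454152e+01, -2.31971902e+01,  7.27266585e-02,
        4.58705937e-02, -1.40466973e-04]), 'ee_pos': array([ 145.91380686, -555.67466388,  213.13709435]), 'ee_rot': array([-1.79901092e+02, -1.77384515e-03,  1.47122298e+01]), 'force': array([-0.77054031,  0.45357753,  0.05454085]), 'torque': array([ 0.02567227,  0.00924698, -0.03513488]), 'gripper_force': 0.0, 'gripper_width': 91.24144367114} 18.8
```

View pics/scene0.png

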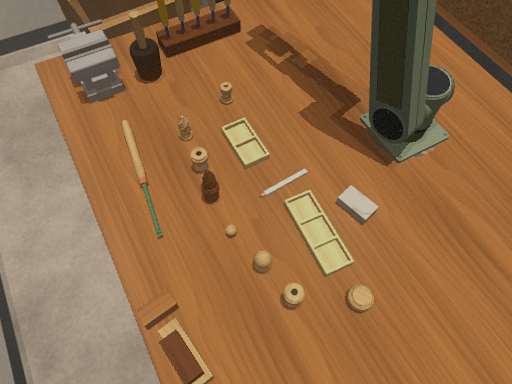

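View pics/side0.png

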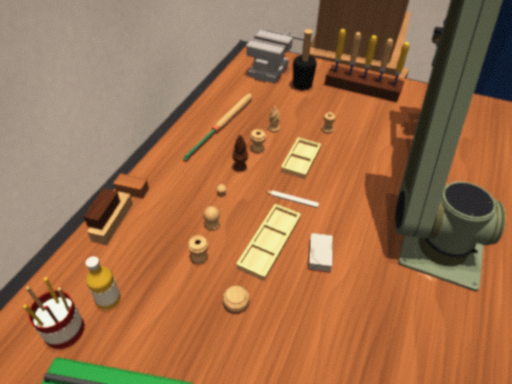

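Run:
```python
from h import *
np.set_printoptions(precision=1,suppress=True)
for c in ['scene','side']:
    f=grab_frame(c); R=cv2.Rodrigues(np.array(f['rvec']))[0]; print(c,'cam',-R.T@np.array(f['tvec']).ravel())
    for l in ['urn_1','flame','spindle','ball_finial','bun_foot','drawer_knob','sample','tray_three','tray_two']:
        for m in masks_of(c,l)[:4]:
            if m['p']<.2: continue
            P=cloud(f,m['pixels'])
            if len(P)<10: continue
            zt=np.percentile(P[:,2],98)
            top=P[P[:,2]>zt-8]
            print(l,round(m['p'],2),np.array(m['box']),'n',len(P),'lo',np.percentile(P,2,axis=0),'hi',np.percentile(P,98,axis=0),'top',top.mean(0))
```

```text
scene cam [ 834.2  490.4 1044.4]
urn_1 0.58 [198.2 158.4  19.   25.5] n 359 lo [ 620.4 -192.9    2.4] hi [ 665.7 -149.6   73.2] top [ 642.3 -173.3   70.3]
urn_1 0.46 [245.2 142.2  49.5  55.2] n 1326 lo [ 444.7 -260.7    2.6] hi [ 527.1 -101.3   26.4] top [ 485.7 -180.2   23.3]
flame 0.71 [187.6 128.2  14.8  21.7] n 265 lo [ 615.9 -308.7    3.1] hi [ 652.3 -283.3   92. ] top [ 634.1 -299.    89.6]
spindle 0.54 [226.3  94.4  18.   23.4] n 247 lo [ 433.6 -392.1    1.3] hi [ 471.1 -356.2   75.5] top [ 452.3 -372.5   71.4]
ball_finial 0.55 [262.8 261.9  19.6  23.5] n 310 lo [614.9 172.9   5.2] hi [652.2 212.3  71.1] top [631.8 191.8  67.1]
ball_finial 0.2 [197.4 158.2  19.1  27.3] n 374 lo [ 615.5 -243.2   -0.7] hi [ 665.7 -149.7   73.2] top [ 642.1 -173.9   70.3]
bun_foot 0.86 [359.9 299.7  24.9  33. ] n 557 lo [431.3 364.4  16.7] hi [488.3 421.   43. ] top [458.7 391.5  39.6]
drawer_knob 0.64 [230.  232.6  11.8  15.6] n 99 lo [649.8  53.9   2.5] hi [675.7  81.5  33. ] top [661.7  67.9  28.5]
sample 0.85 [209.4 186.7  19.   30.4] n 440 lo [637.9 -72.9   2.4] hi [681.8 -40.4 134.2] top [6
[... 913 characters left out ...]
l 0.87 [211.8 219.9  16.5  23.1] n 304 lo [605.8 179.2   0.9] hi [644.9 212.9  68.9] top [625.7 193.5  65.1]
bun_foot 0.78 [235.9 300.5  26.9  25.3] n 547 lo [424.1 365.6  13.9] hi [482.5 419.7  42.3] top [454.  389.9  38.9]
drawer_knob 0.61 [222.6 193.4   7.8  11.1] n 79 lo [644.4  56.7   1.5] hi [670.3  81.   29.9] top [656.8  68.8  26.6]
sample 0.73 [239.4 155.8  18.7  36.3] n 348 lo [634.1 -70.1   4.2] hi [671.2 -39.7 127.4] top [654.1 -60.2 125.4]
tray_three 0.95 [269.9 243.9  65.7  74.8] n 2374 lo [402.1  64.5  -0. ] hi [492.1 300.4  25.6] top [448.2 187.9  22.3]
tray_two 0.62 [299.8 160.7  32.8  35.7] n 960 lo [ 440.5 -261.2    1.8] hi [ 521.9 -100.3   25.2] top [ 480.3 -177.    21.8]
```

The scene picture shows the three-tray at about (318,232), the two-tray at (245,142), urns at (199,158) and (293,295), flame at (185,128), spindle at (226,93), ball at (262,262), dark sample at (210,187), knob at (231,230) and bun at (360,298). The side picture shows the same layout, with the arm clear of the stock.

```bash
cat >> h.py <<'E'
def tray(f,l,c):
    for m in masks_of(c,l):
        P=cloud(f,m['pixels']); P=P[(P[:,2]>15)&(P[:,2]<30)]
        if len(P)<300: continue
        r=cv2.minAreaRect(P[:,:2].astype(np.float32)); return r
def piece(f,l,c,pmin=.2):
    out=[]
    for m in masks_of(c,l):
        if m['p']<pmin: continue
        P=cloud(f,m['pixels'])
        if len(P)<30: continue
        zt=np.percentile(P[:,2],98); t=P[P[:,2]>zt-8]
        out.append((l,round(m['p'],2),len(P),(t[:,:2].max(0)+t[:,:2].min(0))/2,np.median(t[:,:2],axis=0),zt))
    return out
E
python3 - <<'E'
from h import *
np.set_printoptions(precision=1,suppress=True)
for c in ['scene','side']:
    f=grab_frame(c)
    for l in ['tray_three','tray_two']: print(c,l,tray(f,l,c))
    if c=='scene':
        m=np.zeros((384,512),bool); m[280:310,280:306]=1
        P=cloud(f,m);t=P[P[:,2]>64]; print('urn1 scene',len(t),t.mean(0))
f=grab_frame('wrist')
for l in ['spindle','flame','urn_1','tray_two']: print(piece(f,l,'wrist'))
E
```

```text
scene tray_three None
scene tray_two ((485.0751647949219, -182.211181640625), (85.4090347290039, 165.2454071044922), 0.11361636221408844)
urn1 scene 296 [609.2 308.2  70.4]
side tray_three ((448.189697265625, 180.5992889404297), (243.0274658203125, 85.95012664794922), 86.5982894897461)
side tray_two ((482.37176513671875, -182.13661193847656), (85.76848602294922, 168.5211181640625), 0.7053039073944092)
[]
[]
[]
[]
```

View pics/wrist0.png

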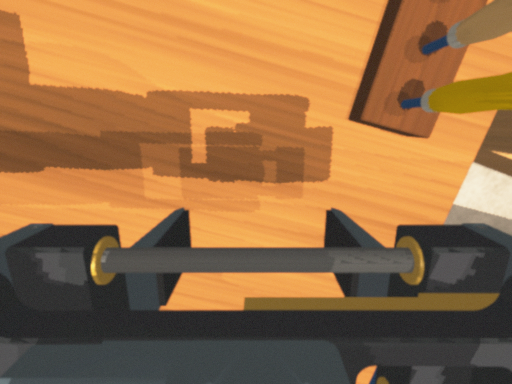

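The wrist picture shows the fingers at about (150,260) and (370,260), with the tool rack at upper right. There is no stock in view.

Call:
move_arm --plan '[{"rz": -0.146}, {"rz": -0.146}, {"rz": -0.146}, {"rz": -0.146}, {"rz": -0.146}, {"rz": -0.146}, {"rz": -0.146}, {"rz": -0.146}, {"rz": -0.146}, {}]' --grip 1

```text
schema error: expected keys x, y, z, rx, ry, rz
```

Run:
```python
from h import *
f=grab_frame('side')
for m in masks_of('side','tray_three')[:1]:
    P=cloud(f,m['pixels']); P=P[(P[:,2]>15)]
    for a,b in [(65,85),(170,190),(275,295)]:
        q=P[(P[:,1]>a)&(P[:,1]<b)]; print(a,q[:,0].min(),q[:,0].max())
```

```text
65 399.8827446414191 482.94619578802553
170 405.2489632238866 490.67981782176497
275 412.712624273041 496.9034841767895
```

Call:
move_arm --plan '[{"x": 0, "y": 0, "z": 0, "rx": 0, "ry": 0, "rz": -0.146}, {"x": 0, "y": 0, "z": 0, "rx": 0, "ry": 0, "rz": -0.146}, {"x": 0, "y": 0, "z": 0, "rx": 0, "ry": 0, "rz": -0.146}, {"x": 0, "y": 0, "z": 0, "rx": 0, "ry": 0, "rz": -0.146}, {"x": 0, "y": 0, "z": 0, "rx": 0, "ry": 0, "rz": -0.146}, {"x": 0, "y": 0, "z": 0, "rx": 0, "ry": 0, "rz": -0.146}, {"x": 0, "y": 0, "z": 0, "rx": 0, "ry": 0, "rz": -0.146}, {"x": 0, "y": 0, "z": 0, "rx": 0, "ry": 0, "rz": -0.146}, {"x": 0, "y": 0, "z": 0, "rx": 0, "ry": 0, "rz": -0.146}]' --grip 1

```text
time_s: 2.7
ee_pos: [146.1, -556.2, 214.0]
ee_rot: [180.0, 0.0, 90.3]
force: [0.1, 0.1, 0.1]
gripper_width: 91.0
gripper_force: 0.0
```

Call:
move_arm --plan '[{"x": 43, "y": 23, "z": 0, "rx": 0, "ry": 0, "rz": 0}, {"x": 43, "y": 23, "z": 0, "rx": 0, "ry": 0, "rz": 0}, {"x": 43, "y": 23, "z": 0, "rx": 0, "ry": 0, "rz": 0}, {"x": 43, "y": 23, "z": 0, "rx": 0, "ry": 0, "rz": 0}, {"x": 43, "y": 23, "z": 0, "rx": 0, "ry": 0, "rz": 0}, {"x": 43, "y": 23, "z": 0, "rx": 0, "ry": 0, "rz": 0}, {"x": 43, "y": 23, "z": 0, "rx": 0, "ry": 0, "rz": 0}, {"x": 43, "y": 23, "z": 0, "rx": 0, "ry": 0, "rz": 0}, {"x": 43, "y": 23, "z": 0, "rx": 0, "ry": 0, "rz": 0}, {"x": 43, "y": 23, "z": 0, "rx": 0, "ry": 0, "rz": 0}]'

```text
time_s: 3.7
ee_pos: [376.7, -124.4, 214.3]
ee_rot: [179.9, 0.0, 90.0]
force: [1.7, -0.2, -0.1]
gripper_width: 91.5
gripper_force: 0.0
```

Call:
move_arm --plan '[{"x": 43, "y": 23, "z": 0, "rx": 0, "ry": 0, "rz": 0}, {"x": 43, "y": 23, "z": 0, "rx": 0, "ry": 0, "rz": 0}, {"x": 43, "y": 23, "z": 0, "rx": 0, "ry": 0, "rz": 0}, {"x": 43, "y": 23, "z": 0, "rx": 0, "ry": 0, "rz": 0}, {"x": 43, "y": 23, "z": 0, "rx": 0, "ry": 0, "rz": 0}, {"x": 43, "y": 23, "z": 0, "rx": 0, "ry": 0, "rz": 0}, {"x": 43, "y": 23, "z": 0, "rx": 0, "ry": 0, "rz": 0}, {"x": 43, "y": 23, "z": 0, "rx": 0, "ry": 0, "rz": 0}, {"x": 43, "y": 23, "z": 0, "rx": 0, "ry": 0, "rz": 0}, {"x": 43, "y": 23, "z": 0, "rx": 0, "ry": 0, "rz": 0}]'

```text
time_s: 4.7
ee_pos: [606.7, 305.8, 213.9]
ee_rot: [180.0, 0.0, 90.0]
force: [0.6, -0.3, -0.6]
gripper_width: 91.6
gripper_force: 0.0
```

Run:
```python
from h import *
np.set_printoptions(precision=1,suppress=True)
f=grab_frame('wrist'); save(f,'w1.png'); print(state()['ee_pos'])
print(piece(f,'urn_1','wrist'),piece(f,'ball_finial','wrist'))
P=cloud(f,np.ones((384,512),bool)); q=P[(P[:,2]>60)&(P[:,2]<76)&(abs(P[:,0]-608)<60)&(abs(P[:,1]-308)<60)]; print(len(q),q.min(0) if len(q) else 0,q.max(0) if len(q) else 0)
```

```text
[609.8 313.  212.1]
[('urn_1', 0.6, 1407, array([609.4, 306.3]), array([609.4, 306.7]), np.float64(71.42886648973798))] [('ball_finial', 0.96, 401, array([628.9, 256.6]), array([630.5, 181.6]), np.float64(69.90099811493499))]
1280 [584.1 282.5  60. ] [634.9 331.7  72.5]
```

View pics/w1.png

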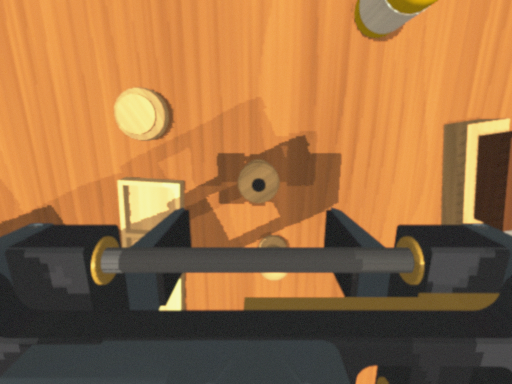

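The wrist picture shows the urn under the gripper at (258,182), with the ball behind the bar at (273,255). The depth map puts the urn at about (609,307).

Call:
move_arm --plan '[{"x": 3, "y": 3, "z": 40, "rx": 0, "ry": 0, "rz": 0}, {"x": 0, "y": 0, "z": 45, "rx": 0, "ry": 0, "rz": 0}, {"x": 0, "y": 0, "z": 45, "rx": 0, "ry": 0, "rz": 0}, {"x": 0, "y": 0, "z": 35, "rx": 0, "ry": 0, "rz": 0}, {"x": 0, "y": 0, "z": 16, "rx": 0, "ry": 0, "rz": 0}, {"x": 0, "y": 0, "z": 0, "rx": 0, "ry": 0, "rz": 0}, {"x": 0, "y": 0, "z": 0, "rx": 0, "ry": 0, "rz": 0}]'

```text
time_s: 5.55
ee_pos: [609.3, 306.1, 33.9]
ee_rot: [180.0, -0.0, 90.0]
force: [0.7, -0.4, -0.1]
gripper_width: 91.3
gripper_force: 0.0
```

Call:
move_arm --plan '[{"x": 0, "y": 0, "z": 0, "rx": 0, "ry": 0, "rz": 0}, {"x": 0, "y": 0, "z": 0, "rx": 0, "ry": 0, "rz": 0}, {"x": 0, "y": 0, "z": 0, "rx": 0, "ry": 0, "rz": 0}, {"x": 0, "y": 0, "z": 0, "rx": 0, "ry": 0, "rz": 0}, {"x": 0, "y": 0, "z": 0, "rx": 0, "ry": 0, "rz": 0}, {"x": 0, "y": 0, "z": 0, "rx": 0, "ry": 0, "rz": 0}]' --grip 0 --squeeze 12

```text
time_s: 6.15
ee_pos: [609.0, 306.9, 33.1]
ee_rot: [180.0, 0.0, 90.0]
force: [-1.4, 0.3, 1.4]
gripper_width: 51.4
gripper_force: 12.0
```

Call:
move_arm --plan '[{"x": 0, "y": 0, "z": -15, "rx": 0, "ry": 0, "rz": 0}, {"x": 0, "y": 0, "z": -45, "rx": 0, "ry": 0, "rz": 0}, {"x": -8, "y": -24, "z": 0, "rx": 0, "ry": 0, "rz": 0}, {"x": -12, "y": -40, "z": 0, "rx": 0, "ry": 0, "rz": 0}, {"x": -12, "y": -40, "z": 0, "rx": 0, "ry": 0, "rz": 0}, {"x": -10, "y": -30, "z": 0, "rx": 0, "ry": 0, "rz": 0}, {"x": -6, "y": -20, "z": 0, "rx": 0, "ry": 0, "rz": 0}, {"x": 0, "y": 0, "z": 0, "rx": 0, "ry": 0, "rz": 0}]'

```text
time_s: 6.95
ee_pos: [452.4, 257.9, 93.9]
ee_rot: [-179.9, 0.0, 90.0]
force: [0.7, 0.2, -0.5]
gripper_width: 51.3
gripper_force: 12.0
```

Run:
```python
from h import *
np.set_printoptions(precision=1,suppress=True)
s=state();print(s['ee_pos'],s['gripper_width'],s['gripper_force'])
f=grab_frame('wrist'); save(f,'w2.png'); print(tray(f,'tray_three','wrist'))
```

```text
[452.4 257.9  93.9] 51.2935477892436 12.000000658154022
((453.987548828125, 226.0564422607422), (147.47698974609375, 84.09456634521484), 86.5426254272461)
```

View pics/w2.png

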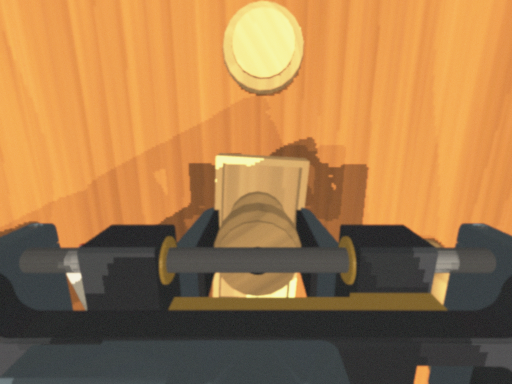

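The urn is upright in the pads at (258,245), over the end compartment, whose far edge is at row 158.

Call:
move_arm --plan '[{"x": 0, "y": 1, "z": 25, "rx": 0, "ry": 0, "rz": 0}, {"x": 0, "y": 0, "z": 18, "rx": 0, "ry": 0, "rz": 0}, {"x": 0, "y": 0, "z": 5, "rx": 0, "ry": 0, "rz": 0}, {"x": 0, "y": 0, "z": 2, "rx": 0, "ry": 0, "rz": 0}, {"x": 0, "y": 0, "z": 1, "rx": 0, "ry": 0, "rz": 0}, {"x": 0, "y": 0, "z": 1, "rx": 0, "ry": 0, "rz": 0}, {"x": 0, "y": 0, "z": 0, "rx": 0, "ry": 0, "rz": 0}, {"x": 0, "y": 0, "z": 0, "rx": 0, "ry": 0, "rz": 0}]'

```text
time_s: 7.85
ee_pos: [456.3, 259.0, 41.4]
ee_rot: [180.0, -0.0, 90.0]
force: [0.9, -0.7, -0.3]
gripper_width: 51.2
gripper_force: 12.0
```

Call:
move_arm --plan '[{"x": 0, "y": 0, "z": 0, "rx": 0, "ry": 0, "rz": 0}, {"x": 0, "y": 0, "z": 0, "rx": 0, "ry": 0, "rz": 0}, {"x": 0, "y": 0, "z": 0, "rx": 0, "ry": 0, "rz": 0}, {"x": 0, "y": 0, "z": 0, "rx": 0, "ry": 0, "rz": 0}, {"x": 0, "y": 0, "z": 0, "rx": 0, "ry": 0, "rz": 0}, {"x": 0, "y": 0, "z": -20, "rx": 0, "ry": 0, "rz": 0}, {"x": 0, "y": 0, "z": -45, "rx": 0, "ry": 0, "rz": 0}, {"x": 0, "y": 0, "z": -45, "rx": 0, "ry": 0, "rz": 0}, {"x": 0, "y": 0, "z": -50, "rx": 0, "ry": 0, "rz": 0}]' --grip 1

```text
time_s: 8.75
ee_pos: [455.3, 258.5, 202.0]
ee_rot: [-179.9, 0.1, 90.0]
force: [0.8, 0.4, 0.1]
gripper_width: 91.3
gripper_force: 0.0
```

Call:
move_arm --plan '[{"x": -30, "y": 0, "z": 0, "rx": 0, "ry": 0, "rz": 0}, {"x": -49, "y": 0, "z": 0, "rx": 0, "ry": 0, "rz": 0}, {"x": -49, "y": 0, "z": 0, "rx": 0, "ry": 0, "rz": 0}, {"x": -49, "y": 0, "z": 0, "rx": 0, "ry": 0, "rz": 0}, {"x": -49, "y": -1, "z": 0, "rx": 0, "ry": 0, "rz": 0}, {"x": -49, "y": -1, "z": 0, "rx": 0, "ry": 0, "rz": 0}, {"x": -49, "y": -1, "z": 0, "rx": 0, "ry": 0, "rz": 0}, {"x": -49, "y": -1, "z": 0, "rx": 0, "ry": 0, "rz": 0}, {"x": -49, "y": -1, "z": 0, "rx": 0, "ry": 0, "rz": 0}, {"x": -49, "y": -1, "z": 0, "rx": 0, "ry": 0, "rz": 0}]'

```text
time_s: 9.75
ee_pos: [449.5, -214.2, 201.1]
ee_rot: [180.0, 0.0, 90.0]
force: [1.0, 0.2, -0.2]
gripper_width: 91.1
gripper_force: 0.0
```

Call:
move_arm --plan '[{"x": -49, "y": -1, "z": 0, "rx": 0, "ry": 0, "rz": 0}, {"x": -49, "y": 0, "z": 0, "rx": 0, "ry": 0, "rz": 0}, {"x": -45, "y": 0, "z": 0, "rx": 0, "ry": 0, "rz": 0}, {"x": -17, "y": 0, "z": 0, "rx": 0, "ry": 0, "rz": 0}, {"x": 0, "y": 0, "z": 0, "rx": 0, "ry": 0, "rz": 0}, {"x": 0, "y": 0, "z": 0, "rx": 0, "ry": 0, "rz": 0}]'

```text
time_s: 10.35
ee_pos: [448.8, -371.2, 200.6]
ee_rot: [-180.0, -0.1, 90.0]
force: [0.1, 0.1, -0.0]
gripper_width: 90.9
gripper_force: 0.0
```

```bash
cat >> h.py <<'E'
def find(f,x,y,zlo,zhi,r=45):
    P=cloud(f,np.ones((384,512),bool)); q=P[(P[:,2]>zlo)&(P[:,2]<zhi)&(np.hypot(P[:,0]-x,P[:,1]-y)<r)]
    return len(q),q.min(0),q.max(0),(q.min(0)+q.max(0))/2
E
python3 - <<'E'
from h import *
np.set_printoptions(precision=1,suppress=True)
f=grab_frame('wrist'); s=state();print(s['ee_pos'],s['force'])
print(piece(f,'spindle','wrist'),find(f,448,-372,50,82))
f=grab_frame('scene'); print(find(f,455.5,259,60,90))
E
```

```text
[ 448.9 -370.7  200.8] [ 0.3  0.4 -0.2]
[('spindle', 0.98, 1155, array([ 451.3, -378.2]), array([ 451.8, -377.3]), np.float64(76.50230484366561))] (898, array([ 431.8, -398.4,   50.3]), array([ 470.9, -358.4,   77.4]), array([ 451.4, -378.4,   63.9]))
(337, array([432. , 233.7,  60.1]), array([484.2, 285.5,  83. ]), array([458.1, 259.6,  71.6]))
```

Call:
move_arm --plan '[{"x": -3, "y": 1, "z": 25, "rx": 0, "ry": 0, "rz": 0}, {"x": 0, "y": 0, "z": 45, "rx": 0, "ry": 0, "rz": 0}, {"x": 0, "y": 0, "z": 45, "rx": 0, "ry": 0, "rz": 0}, {"x": 0, "y": 0, "z": 35, "rx": 0, "ry": 0, "rz": 0}, {"x": 0, "y": 0, "z": 15, "rx": 0, "ry": 0, "rz": 0}, {"x": 0, "y": 0, "z": 0, "rx": 0, "ry": 0, "rz": 0}, {"x": 0, "y": 0, "z": 0, "rx": 0, "ry": 0, "rz": 0}]'

```text
time_s: 11.2
ee_pos: [450.8, -374.7, 36.8]
ee_rot: [180.0, 0.0, 90.1]
force: [0.5, 0.1, 0.3]
gripper_width: 91.2
gripper_force: 0.0
```

Call:
move_arm --plan '[{"x": 0, "y": 0, "z": 0, "rx": 0, "ry": 0, "rz": 0}, {"x": 0, "y": 0, "z": 0, "rx": 0, "ry": 0, "rz": 0}, {"x": 0, "y": 0, "z": 0, "rx": 0, "ry": 0, "rz": 0}, {"x": 0, "y": 0, "z": 0, "rx": 0, "ry": 0, "rz": 0}, {"x": 0, "y": 0, "z": 0, "rx": 0, "ry": 0, "rz": 0}, {"x": 0, "y": 0, "z": 0, "rx": 0, "ry": 0, "rz": 0}, {"x": 0, "y": 0, "z": 0, "rx": 0, "ry": 0, "rz": 0}]' --grip 0

```text
time_s: 11.9
ee_pos: [450.0, -375.2, 36.0]
ee_rot: [180.0, 0.0, 90.0]
force: [-0.0, 0.1, 0.4]
gripper_width: 39.3
gripper_force: 12.0
```

Call:
move_arm --plan '[{"x": 0, "y": 0, "z": -20, "rx": 0, "ry": 0, "rz": 0}, {"x": 0, "y": 0, "z": -50, "rx": 0, "ry": 0, "rz": 0}, {"x": 0, "y": 0, "z": -50, "rx": 0, "ry": 0, "rz": 0}, {"x": 30, "y": 0, "z": 0, "rx": 0, "ry": 0, "rz": 0}, {"x": 49, "y": 0, "z": 0, "rx": 0, "ry": 0, "rz": 0}, {"x": 49, "y": 0, "z": 0, "rx": 0, "ry": 0, "rz": 0}, {"x": 49, "y": 0, "z": 0, "rx": 0, "ry": 0, "rz": 0}, {"x": 49, "y": 0, "z": 0, "rx": 0, "ry": 0, "rz": 0}, {"x": 49, "y": 0, "z": 0, "rx": 0, "ry": 0, "rz": 0}, {"x": 49, "y": 0, "z": 0, "rx": 0, "ry": 0, "rz": 0}]'

```text
time_s: 12.9
ee_pos: [449.6, -49.3, 156.0]
ee_rot: [180.0, 0.0, 90.0]
force: [0.7, 0.0, 0.3]
gripper_width: 39.5
gripper_force: 12.0
```

Call:
move_arm --plan '[{"x": 49, "y": 0, "z": 0, "rx": 0, "ry": 0, "rz": 0}, {"x": 49, "y": 0, "z": 0, "rx": 0, "ry": 0, "rz": 0}, {"x": 49, "y": 0, "z": 0, "rx": 0, "ry": 0, "rz": 0}, {"x": 45, "y": 1, "z": 0, "rx": 0, "ry": 0, "rz": 0}, {"x": 28, "y": 0, "z": 0, "rx": 0, "ry": 0, "rz": 0}, {"x": 12, "y": 0, "z": 0, "rx": 0, "ry": 0, "rz": 0}, {"x": 0, "y": 0, "z": 30, "rx": 0, "ry": 0, "rz": 0}, {"x": 0, "y": 0, "z": 40, "rx": 0, "ry": 0, "rz": 0}, {"x": 0, "y": 0, "z": 28, "rx": 0, "ry": 0, "rz": 0}, {"x": 0, "y": 0, "z": 8, "rx": 0, "ry": 0, "rz": 0}]'

```text
time_s: 13.9
ee_pos: [448.8, 179.2, 47.2]
ee_rot: [-179.6, 0.2, 90.0]
force: [-0.4, -0.8, 0.0]
gripper_width: 39.6
gripper_force: 12.0
```

Call:
move_arm --plan '[{"x": 0, "y": 0, "z": 3, "rx": 0, "ry": 0, "rz": 0}, {"x": 0, "y": 0, "z": 2, "rx": 0, "ry": 0, "rz": 0}, {"x": 0, "y": 0, "z": 1, "rx": 0, "ry": 0, "rz": 0}, {"x": 0, "y": 0, "z": 0, "rx": 0, "ry": 0, "rz": 0}, {"x": 0, "y": 0, "z": 0, "rx": 0, "ry": 0, "rz": 0}]'

```text
time_s: 14.4
ee_pos: [451.6, 181.0, 44.7]
ee_rot: [179.9, -0.0, 90.0]
force: [-0.1, 0.2, -0.9]
gripper_width: 39.4
gripper_force: 12.0
```

Call:
move_arm --plan '[{"x": 0, "y": 0, "z": 0, "rx": 0, "ry": 0, "rz": 0}, {"x": 0, "y": 0, "z": 0, "rx": 0, "ry": 0, "rz": 0}, {"x": 0, "y": 0, "z": 0, "rx": 0, "ry": 0, "rz": 0}, {"x": 0, "y": 0, "z": 0, "rx": 0, "ry": 0, "rz": 0}, {"x": 0, "y": 0, "z": 0, "rx": 0, "ry": 0, "rz": 0}, {"x": 0, "y": 0, "z": 0, "rx": 0, "ry": 0, "rz": 0}, {"x": 0, "y": 0, "z": -20, "rx": 0, "ry": 0, "rz": 0}, {"x": 0, "y": 0, "z": -45, "rx": 0, "ry": 0, "rz": 0}, {"x": 0, "y": 0, "z": -45, "rx": 0, "ry": 0, "rz": 0}, {"x": 0, "y": 0, "z": -50, "rx": 0, "ry": 0, "rz": 0}]' --grip 1

```text
time_s: 15.4
ee_pos: [450.3, 180.5, 205.0]
ee_rot: [-179.9, 0.0, 90.0]
force: [0.2, 0.8, 0.5]
gripper_width: 91.2
gripper_force: 0.0
```

Call:
move_arm --plan '[{"x": -30, "y": 11, "z": 0, "rx": 0, "ry": 0, "rz": 0}, {"x": -46, "y": 17, "z": 0, "rx": 0, "ry": 0, "rz": 0}, {"x": -46, "y": 17, "z": 0, "rx": 0, "ry": 0, "rz": 0}, {"x": -46, "y": 17, "z": 0, "rx": 0, "ry": 0, "rz": 0}, {"x": -46, "y": 17, "z": 0, "rx": 0, "ry": 0, "rz": 0}, {"x": -46, "y": 17, "z": 0, "rx": 0, "ry": 0, "rz": 0}, {"x": -46, "y": 17, "z": 0, "rx": 0, "ry": 0, "rz": 0}, {"x": -46, "y": 17, "z": 0, "rx": 0, "ry": 0, "rz": 0}, {"x": -46, "y": 17, "z": 0, "rx": 0, "ry": 0, "rz": 0}, {"x": -46, "y": 17, "z": 0, "rx": 0, "ry": 0, "rz": 0}]'

```text
time_s: 16.4
ee_pos: [615.3, -265.1, 203.7]
ee_rot: [-180.0, -0.0, 90.0]
force: [0.1, 0.1, 0.1]
gripper_width: 91.4
gripper_force: 0.0
```

Call:
move_arm --plan '[{"x": -30, "y": 12, "z": 0, "rx": 0, "ry": 0, "rz": 0}, {"x": -5, "y": 5, "z": 0, "rx": 0, "ry": 0, "rz": 0}, {"x": 0, "y": 0, "z": 0, "rx": 0, "ry": 0, "rz": 0}, {"x": 0, "y": 0, "z": 0, "rx": 0, "ry": 0, "rz": 0}]'

```text
time_s: 16.8
ee_pos: [631.7, -296.8, 203.7]
ee_rot: [-179.9, -0.1, 90.0]
force: [0.7, 0.4, -0.4]
gripper_width: 91.7
gripper_force: 0.0
```

Run:
```python
from h import *
np.set_printoptions(precision=1,suppress=True)
f=grab_frame('wrist'); s=state();print(s['ee_pos'],s['force'])
print(piece(f,'flame','wrist'),find(f,632,-299,30,60),find(f,632,-299,85,97))
f=grab_frame('scene'); print('spindle',find(f,451,181,60,90)); print('urn',find(f,455.5,259,60,90)); save(f,'s2.png')
```

```text
[ 631.7 -296.5  204.1] [ 0.5 -0.6 -0.5]
[('flame', 0.62, 1080, array([ 634.1, -304. ]), array([ 634.6, -302.3]), np.float64(95.63555944370195))] (105, array([ 618. , -318.4,   30.6]), array([ 653.6, -284.7,   60. ]), array([ 635.8, -301.5,   45.3])) (197, array([ 625.7, -312.8,   85. ]), array([ 643.6, -294.4,   96.8]), array([ 634.7, -303.6,   90.9]))
spindle (189, array([434. , 158.3,  60.3]), array([473.9, 198.3,  88.2]), array([454. , 178.3,  74.2]))
urn (329, array([432.8, 234.1,  60. ]), array([482.2, 285.3,  83.9]), array([457.5, 259.7,  71.9]))
```

View pics/s2.png

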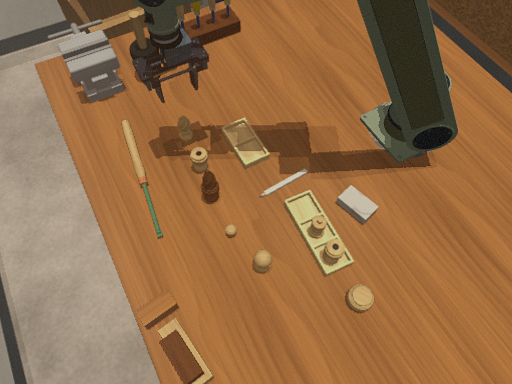

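The scene picture shows the urn at (333,250) and the spindle at (318,226), both upright in the three-tray. The arm is over the flame at (185,128).

Call:
move_arm --plan '[{"x": -4, "y": 2, "z": 28, "rx": 0, "ry": 0, "rz": 0}, {"x": 0, "y": 0, "z": 45, "rx": 0, "ry": 0, "rz": 0}, {"x": 0, "y": 0, "z": 45, "rx": 0, "ry": 0, "rz": 0}, {"x": 0, "y": 0, "z": 40, "rx": 0, "ry": 0, "rz": 0}, {"x": 0, "y": 0, "z": 15, "rx": 0, "ry": 0, "rz": 0}, {"x": 0, "y": 0, "z": 0, "rx": 0, "ry": 0, "rz": 0}, {"x": 0, "y": 0, "z": 0, "rx": 0, "ry": 0, "rz": 0}]'

```text
time_s: 17.65
ee_pos: [635.4, -302.4, 33.1]
ee_rot: [179.8, 0.1, 90.0]
force: [0.6, -1.3, -0.1]
gripper_width: 91.2
gripper_force: 0.0
```

Call:
move_arm --plan '[{"x": 0, "y": 0, "z": 0, "rx": 0, "ry": 0, "rz": 0}, {"x": 0, "y": 0, "z": 0, "rx": 0, "ry": 0, "rz": 0}, {"x": 0, "y": 0, "z": 0, "rx": 0, "ry": 0, "rz": 0}, {"x": 0, "y": 0, "z": 0, "rx": 0, "ry": 0, "rz": 0}, {"x": 0, "y": 0, "z": 0, "rx": 0, "ry": 0, "rz": 0}, {"x": 0, "y": 0, "z": 0, "rx": 0, "ry": 0, "rz": 0}, {"x": 0, "y": 0, "z": 0, "rx": 0, "ry": 0, "rz": 0}]' --grip 0

```text
time_s: 18.35
ee_pos: [634.0, -302.2, 30.9]
ee_rot: [-180.0, 0.0, 90.0]
force: [-0.3, -0.2, -0.3]
gripper_width: 38.2
gripper_force: 0.1
```

Call:
move_arm --plan '[{"x": 0, "y": 0, "z": 0, "rx": 0, "ry": 0, "rz": 0}, {"x": 0, "y": 0, "z": 0, "rx": 0, "ry": 0, "rz": 0}, {"x": 0, "y": 0, "z": -15, "rx": 0, "ry": 0, "rz": 0}, {"x": 0, "y": 0, "z": -45, "rx": 0, "ry": 0, "rz": 0}, {"x": 0, "y": 0, "z": -45, "rx": 0, "ry": 0, "rz": 0}, {"x": 0, "y": 0, "z": -45, "rx": 0, "ry": 0, "rz": 0}]'

```text
time_s: 18.95
ee_pos: [633.9, -302.1, 183.7]
ee_rot: [180.0, 0.0, 90.0]
force: [1.2, -0.8, -0.5]
gripper_width: 36.1
gripper_force: 12.0
```

Call:
move_arm --plan '[{"x": 30, "y": -14, "z": 0, "rx": 0, "ry": 0, "rz": 0}, {"x": 44, "y": -20, "z": 0, "rx": 0, "ry": 0, "rz": 0}, {"x": 44, "y": -20, "z": 0, "rx": 0, "ry": 0, "rz": 0}, {"x": 44, "y": -20, "z": 0, "rx": 0, "ry": 0, "rz": 0}, {"x": 44, "y": -20, "z": 0, "rx": 0, "ry": 0, "rz": 0}, {"x": 44, "y": -20, "z": 0, "rx": 0, "ry": 0, "rz": 0}, {"x": 44, "y": -20, "z": 0, "rx": 0, "ry": 0, "rz": 0}, {"x": 44, "y": -20, "z": 0, "rx": 0, "ry": 0, "rz": 0}, {"x": 44, "y": -20, "z": 0, "rx": 0, "ry": 0, "rz": 0}, {"x": 23, "y": -13, "z": 0, "rx": 0, "ry": 0, "rz": 0}]'

```text
time_s: 19.95
ee_pos: [445.5, 105.4, 182.2]
ee_rot: [179.9, -0.1, 90.1]
force: [-0.2, 0.2, -0.6]
gripper_width: 35.6
gripper_force: 12.0
```

Run:
```python
from h import *
np.set_printoptions(precision=1,suppress=True)
f=grab_frame('side'); s=state();print(s['ee_pos'],s['gripper_width'])
print(find(f,446,104,140,190,30))
im=f['img'][60:310,160:420]; cv2.imwrite('pics/s3.png',cv2.resize(im,None,fx=2.3,fy=2.3)[:,:,::-1])
```

```text
[443.9 107.2 182.1] 35.664985289585566
(171, array([417. ,  98.7, 149. ]), array([467.4, 127.1, 189.9]), array([442.2, 112.9, 169.5]))
```

View pics/s3.png

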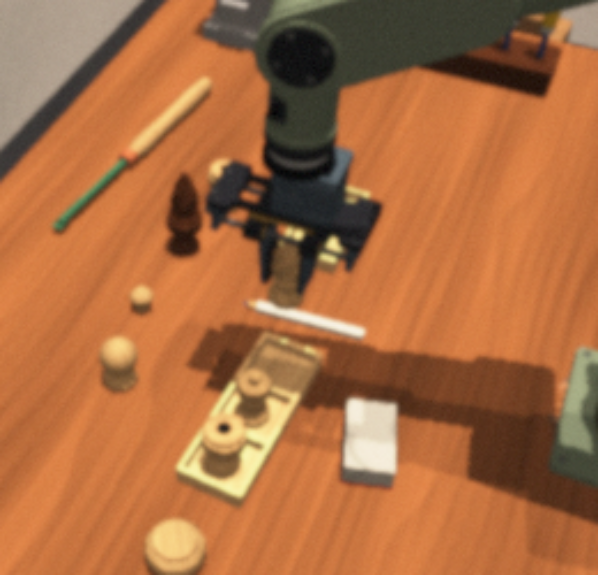

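The crop shows the flame held upright at (285,270), with the urn and spindle standing in the tray. The flame's foot measures at about z 149, so it has not slipped.

Call:
move_arm --plan '[{"x": 0, "y": 0, "z": 25, "rx": 0, "ry": 0, "rz": 0}, {"x": 0, "y": 0, "z": 45, "rx": 0, "ry": 0, "rz": 0}, {"x": 0, "y": 0, "z": 40, "rx": 0, "ry": 0, "rz": 0}, {"x": 0, "y": 0, "z": 20, "rx": 0, "ry": 0, "rz": 0}, {"x": 0, "y": 0, "z": 6, "rx": 0, "ry": 0, "rz": 0}, {"x": 0, "y": 0, "z": 3, "rx": 0, "ry": 0, "rz": 0}, {"x": 0, "y": 0, "z": 2, "rx": 0, "ry": 0, "rz": 0}, {"x": 0, "y": 0, "z": 1, "rx": 0, "ry": 0, "rz": 0}, {"x": 0, "y": 0, "z": 0, "rx": 0, "ry": 0, "rz": 0}, {"x": 0, "y": 0, "z": 0, "rx": 0, "ry": 0, "rz": 0}]'

```text
time_s: 21.0
ee_pos: [447.5, 102.9, 39.6]
ee_rot: [179.9, -0.0, 90.0]
force: [-0.6, -0.9, 0.2]
gripper_width: 35.7
gripper_force: 12.0
```

Call:
move_arm --plan '[{"x": 0, "y": 0, "z": 0, "rx": 0, "ry": 0, "rz": 0}, {"x": 0, "y": 0, "z": 0, "rx": 0, "ry": 0, "rz": 0}, {"x": 0, "y": 0, "z": 0, "rx": 0, "ry": 0, "rz": 0}, {"x": 0, "y": 0, "z": 0, "rx": 0, "ry": 0, "rz": 0}, {"x": 0, "y": 0, "z": 0, "rx": 0, "ry": 0, "rz": 0}, {"x": 0, "y": 0, "z": 0, "rx": 0, "ry": 0, "rz": 0}, {"x": 0, "y": 0, "z": -20, "rx": 0, "ry": 0, "rz": 0}, {"x": 0, "y": 0, "z": -45, "rx": 0, "ry": 0, "rz": 0}, {"x": 0, "y": 0, "z": -50, "rx": 0, "ry": 0, "rz": 0}, {"x": 0, "y": 0, "z": -50, "rx": 0, "ry": 0, "rz": 0}]' --grip 1

```text
time_s: 22.0
ee_pos: [446.5, 102.7, 205.6]
ee_rot: [-180.0, 0.0, 90.0]
force: [2.0, 0.3, 0.2]
gripper_width: 91.0
gripper_force: 0.0
```

Call:
move_arm --plan '[{"x": -30, "y": 22, "z": 0, "rx": 0, "ry": 0, "rz": 0}, {"x": -40, "y": 28, "z": 0, "rx": 0, "ry": 0, "rz": 0}, {"x": -40, "y": 28, "z": 0, "rx": 0, "ry": 0, "rz": 0}, {"x": -40, "y": 28, "z": 0, "rx": 0, "ry": 0, "rz": 0}, {"x": -40, "y": 28, "z": 0, "rx": 0, "ry": 0, "rz": 0}, {"x": -40, "y": 28, "z": 0, "rx": 0, "ry": 0, "rz": 0}, {"x": -33, "y": 22, "z": 0, "rx": 0, "ry": 0, "rz": 0}, {"x": -16, "y": 10, "z": 0, "rx": 0, "ry": 0, "rz": 0}, {"x": 0, "y": 0, "z": 0, "rx": 0, "ry": 0, "rz": 0}, {"x": 0, "y": 0, "z": 0, "rx": 0, "ry": 0, "rz": 0}]'

```text
time_s: 23.0
ee_pos: [640.6, -175.9, 203.3]
ee_rot: [-179.9, -0.1, 90.0]
force: [-1.0, 0.2, 0.1]
gripper_width: 91.8
gripper_force: 0.0
```

Run:
```python
from h import *
np.set_printoptions(precision=1,suppress=True)
f=grab_frame('wrist'); s=state();print(s['ee_pos'],s['force'])
print(piece(f,'urn_1','wrist'),find(f,641,-176,62,76))
for c in ['scene','side']:
  g=grab_frame(c); print('flame',find(g,447,103,50,110),'sp',find(g,451,179,50,95)[3])
```

```text
[ 640.4 -175.3  203.7] [ 0.6 -1.2 -0.1]
[('urn_1', 0.88, 1466, array([ 642.4, -175.9]), array([ 642.4, -175. ]), np.float64(71.3944894357431))] (1200, array([ 618.6, -198.2,   62. ]), array([ 666.1, -152.6,   72.2]), array([ 642.3, -175.4,   67.1]))
flame (192, array([428.6,  84.8,  50.4]), array([468.4, 122.1, 105.4]), array([448.5, 103.5,  77.9])) sp [453.4 178.9  71.7]
flame (185, array([426.2,  91.3,  50. ]), array([463.1, 123.5, 106.2]), array([444.7, 107.4,  78.1])) sp [449.9 179.9  68.5]
```

Call:
move_arm --plan '[{"x": 0, "y": 1, "z": 26, "rx": 0, "ry": 0, "rz": 0}, {"x": 0, "y": 0, "z": 45, "rx": 0, "ry": 0, "rz": 0}, {"x": 0, "y": 0, "z": 45, "rx": 0, "ry": 0, "rz": 0}, {"x": 0, "y": 0, "z": 40, "rx": 0, "ry": 0, "rz": 0}, {"x": 0, "y": 0, "z": 15, "rx": 0, "ry": 0, "rz": 0}, {"x": 0, "y": 0, "z": 0, "rx": 0, "ry": 0, "rz": 0}, {"x": 0, "y": 0, "z": 0, "rx": 0, "ry": 0, "rz": 0}]'

```text
time_s: 23.9
ee_pos: [643.5, -176.2, 34.9]
ee_rot: [179.8, 0.1, 90.0]
force: [0.2, -0.1, 0.1]
gripper_width: 91.6
gripper_force: 0.0
```

Call:
move_arm --plan '[{"x": 0, "y": 0, "z": 0, "rx": 0, "ry": 0, "rz": 0}, {"x": 0, "y": 0, "z": 0, "rx": 0, "ry": 0, "rz": 0}, {"x": 0, "y": 0, "z": 0, "rx": 0, "ry": 0, "rz": 0}, {"x": 0, "y": 0, "z": 0, "rx": 0, "ry": 0, "rz": 0}, {"x": 0, "y": 0, "z": 0, "rx": 0, "ry": 0, "rz": 0}, {"x": 0, "y": 0, "z": 0, "rx": 0, "ry": 0, "rz": 0}, {"x": 0, "y": 0, "z": 0, "rx": 0, "ry": 0, "rz": 0}]' --grip 0

```text
time_s: 24.6
ee_pos: [642.1, -176.2, 33.1]
ee_rot: [180.0, 0.0, 90.0]
force: [-0.9, -0.2, 1.7]
gripper_width: 51.4
gripper_force: 12.0
```

Call:
move_arm --plan '[{"x": 0, "y": 0, "z": -15, "rx": 0, "ry": 0, "rz": 0}, {"x": 0, "y": 0, "z": -45, "rx": 0, "ry": 0, "rz": 0}, {"x": -8, "y": -28, "z": 0, "rx": 0, "ry": 0, "rz": 0}, {"x": -11, "y": -40, "z": 0, "rx": 0, "ry": 0, "rz": 0}, {"x": -11, "y": -40, "z": 0, "rx": 0, "ry": 0, "rz": 0}, {"x": -9, "y": -30, "z": 0, "rx": 0, "ry": 0, "rz": 0}, {"x": -6, "y": -20, "z": 0, "rx": 0, "ry": 0, "rz": 0}, {"x": 0, "y": 0, "z": 0, "rx": 0, "ry": 0, "rz": 0}, {"x": 0, "y": 0, "z": 0, "rx": 0, "ry": 0, "rz": 0}]'

```text
time_s: 25.5
ee_pos: [484.9, -221.5, 93.9]
ee_rot: [179.9, 0.0, 90.0]
force: [-0.0, -0.1, -0.0]
gripper_width: 51.1
gripper_force: 12.0
```

Run:
```python
from h import *
np.set_printoptions(precision=1,suppress=True)
f=grab_frame('wrist'); s=state();print(s['ee_pos'],s['gripper_width'])
print(tray(f,'tray_two','wrist')); save(f,'w4.png')
P=cloud(f,np.ones((384,512),bool)); q=P[(abs(P[:,2]-24)<4)&(abs(P[:,0]-484)<60)&(abs(P[:,1]+182)<100)]; print(q.min(0),q.max(0))
```

```text
[ 485.4 -221.4   93.7] 51.72920929616683
((485.29974365234375, -172.8758087158203), (84.30178833007812, 140.13121032714844), 0.34458327293395996)
[ 443.  -242.1   20. ] [ 527.4 -102.6   26.7]
```

View pics/w4.png

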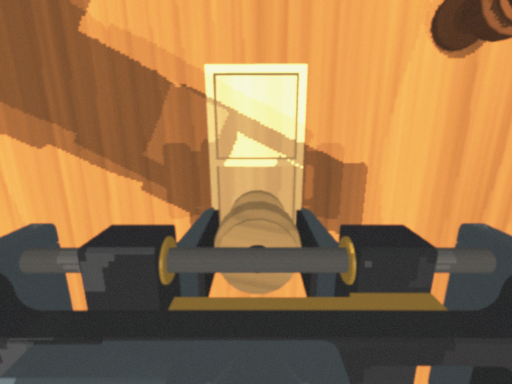

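The wrist picture shows the urn held at (258,245) over the near compartment of the two-tray, with the divider at row 160 and the far end at row 68. From this, compartment centres are near y −223 and −145, at x 485.

Call:
move_arm --plan '[{"x": -1, "y": 1, "z": 25, "rx": 0, "ry": 0, "rz": 0}, {"x": 0, "y": 0, "z": 18, "rx": 0, "ry": 0, "rz": 0}, {"x": 0, "y": 0, "z": 5, "rx": 0, "ry": 0, "rz": 0}, {"x": 0, "y": 0, "z": 2, "rx": 0, "ry": 0, "rz": 0}, {"x": 0, "y": 0, "z": 1, "rx": 0, "ry": 0, "rz": 0}, {"x": 0, "y": 0, "z": 1, "rx": 0, "ry": 0, "rz": 0}, {"x": 0, "y": 0, "z": 0, "rx": 0, "ry": 0, "rz": 0}, {"x": 0, "y": 0, "z": 0, "rx": 0, "ry": 0, "rz": 0}]'

```text
time_s: 26.4
ee_pos: [485.3, -222.3, 41.5]
ee_rot: [179.9, 0.0, 90.0]
force: [-0.4, 0.6, -0.4]
gripper_width: 51.0
gripper_force: 12.0
```

Call:
move_arm --plan '[{"x": 0, "y": 0, "z": 0, "rx": 0, "ry": 0, "rz": 0}, {"x": 0, "y": 0, "z": 0, "rx": 0, "ry": 0, "rz": 0}, {"x": 0, "y": 0, "z": 0, "rx": 0, "ry": 0, "rz": 0}, {"x": 0, "y": 0, "z": 0, "rx": 0, "ry": 0, "rz": 0}, {"x": 0, "y": 0, "z": 0, "rx": 0, "ry": 0, "rz": 0}, {"x": 0, "y": 0, "z": 0, "rx": 0, "ry": 0, "rz": 0}, {"x": 0, "y": 0, "z": -20, "rx": 0, "ry": 0, "rz": 0}, {"x": 0, "y": 0, "z": -45, "rx": 0, "ry": 0, "rz": 0}, {"x": 0, "y": 0, "z": -48, "rx": 0, "ry": 0, "rz": 0}, {"x": 0, "y": 0, "z": -50, "rx": 0, "ry": 0, "rz": 0}]' --grip 1

```text
time_s: 27.4
ee_pos: [484.5, -221.9, 205.3]
ee_rot: [-179.9, -0.0, 90.0]
force: [1.2, -0.4, -0.2]
gripper_width: 91.0
gripper_force: 0.0
```

Call:
move_arm --plan '[{"x": 35, "y": 12, "z": 0, "rx": 0, "ry": 0, "rz": 0}, {"x": 46, "y": 16, "z": 0, "rx": 0, "ry": 0, "rz": 0}, {"x": 46, "y": 16, "z": 0, "rx": 0, "ry": 0, "rz": 0}, {"x": 46, "y": 16, "z": 0, "rx": 0, "ry": 0, "rz": 0}, {"x": 46, "y": 16, "z": 0, "rx": 0, "ry": 0, "rz": 0}, {"x": 46, "y": 16, "z": 0, "rx": 0, "ry": 0, "rz": 0}, {"x": 46, "y": 16, "z": 0, "rx": 0, "ry": 0, "rz": 0}, {"x": 46, "y": 16, "z": 0, "rx": 0, "ry": 0, "rz": 0}, {"x": 37, "y": 13, "z": 0, "rx": 0, "ry": 0, "rz": 0}, {"x": 18, "y": 8, "z": 0, "rx": 0, "ry": 0, "rz": 0}]'

```text
time_s: 28.4
ee_pos: [630.4, 193.4, 203.4]
ee_rot: [-180.0, -0.0, 90.2]
force: [-0.1, -0.1, 0.8]
gripper_width: 91.1
gripper_force: 0.0
```

Call:
move_arm --plan '[{"x": 0, "y": 0, "z": 0, "rx": 0, "ry": 0, "rz": 0}, {"x": 0, "y": 0, "z": 0, "rx": 0, "ry": 0, "rz": 0}]'

```text
time_s: 28.6
ee_pos: [629.6, 189.6, 203.4]
ee_rot: [-179.9, 0.1, 90.0]
force: [-0.3, -0.5, 0.9]
gripper_width: 91.1
gripper_force: 0.0
```

Run:
```python
from h import *
np.set_printoptions(precision=1,suppress=True)
f=grab_frame('wrist'); s=state();print(s['ee_pos'],s['force'])
print(piece(f,'ball_finial','wrist'),find(f,629,191,42,56),find(f,629,191,60,76))
g=grab_frame('side'); print('urn',find(g,485,-223,60,90))
```

```text
[629.6 188.9 203.7] [-0.1 -0.4 -0.5]
[('ball_finial', 0.78, 1258, array([631. , 188.9]), array([631.5, 191. ]), np.float64(69.86295798392021))] (190, array([608. , 166.7,  44. ]), array([654. , 212.9,  55.9]), array([631. , 189.8,  50. ])) (781, array([612.3, 170.5,  60. ]), array([650.7, 208.6,  71.2]), array([631.5, 189.6,  65.6]))
urn (161, array([ 457.7, -243.7,   60.3]), array([ 509. , -192.7,   80.8]), array([ 483.3, -218.2,   70.5]))
```

Call:
move_arm --plan '[{"x": 0, "y": 1, "z": 27, "rx": 0, "ry": 0, "rz": 0}, {"x": 0, "y": 0, "z": 48, "rx": 0, "ry": 0, "rz": 0}, {"x": 0, "y": 0, "z": 47, "rx": 0, "ry": 0, "rz": 0}, {"x": 0, "y": 0, "z": 40, "rx": 0, "ry": 0, "rz": 0}, {"x": 0, "y": 0, "z": 15, "rx": 0, "ry": 0, "rz": 0}, {"x": 0, "y": 0, "z": 0, "rx": 0, "ry": 0, "rz": 0}, {"x": 0, "y": 0, "z": 0, "rx": 0, "ry": 0, "rz": 0}]'

```text
time_s: 29.45
ee_pos: [632.5, 189.7, 28.9]
ee_rot: [179.8, -0.0, 90.0]
force: [0.1, 0.8, 1.8]
gripper_width: 91.1
gripper_force: 0.0
```

Call:
move_arm --plan '[{"x": 0, "y": 0, "z": 0, "rx": 0, "ry": 0, "rz": 0}, {"x": 0, "y": 0, "z": 0, "rx": 0, "ry": 0, "rz": 0}, {"x": 0, "y": 0, "z": 0, "rx": 0, "ry": 0, "rz": 0}, {"x": 0, "y": 0, "z": 0, "rx": 0, "ry": 0, "rz": 0}, {"x": 0, "y": 0, "z": 0, "rx": 0, "ry": 0, "rz": 0}, {"x": 0, "y": 0, "z": 0, "rx": 0, "ry": 0, "rz": 0}, {"x": 0, "y": 0, "z": 0, "rx": 0, "ry": 0, "rz": 0}]' --grip 0

```text
time_s: 30.15
ee_pos: [630.9, 189.9, 27.0]
ee_rot: [-180.0, 0.0, 90.0]
force: [-0.7, -0.4, 1.7]
gripper_width: 47.2
gripper_force: 12.0
```

Call:
move_arm --plan '[{"x": 0, "y": 0, "z": -10, "rx": 0, "ry": 0, "rz": 0}, {"x": 0, "y": 0, "z": -30, "rx": 0, "ry": 0, "rz": 0}, {"x": 0, "y": 0, "z": -45, "rx": 0, "ry": 0, "rz": 0}, {"x": 0, "y": 0, "z": -45, "rx": 0, "ry": 0, "rz": 0}, {"x": 0, "y": 0, "z": -25, "rx": 0, "ry": 0, "rz": 0}]'

```text
time_s: 30.65
ee_pos: [632.5, 190.3, 187.0]
ee_rot: [179.6, -0.1, 90.0]
force: [0.7, 0.4, -0.8]
gripper_width: 47.6
gripper_force: 12.0
```

Call:
move_arm --plan '[{"x": -10, "y": -4, "z": 0, "rx": 0, "ry": 0, "rz": 0}, {"x": -20, "y": -9, "z": 0, "rx": 0, "ry": 0, "rz": 0}, {"x": -32, "y": -14, "z": 0, "rx": 0, "ry": 0, "rz": 0}, {"x": -32, "y": -14, "z": 0, "rx": 0, "ry": 0, "rz": 0}, {"x": -32, "y": -14, "z": 0, "rx": 0, "ry": 0, "rz": 0}, {"x": -32, "y": -14, "z": 0, "rx": 0, "ry": 0, "rz": 0}, {"x": -32, "y": -14, "z": 0, "rx": 0, "ry": 0, "rz": 0}, {"x": -32, "y": -14, "z": 0, "rx": 0, "ry": 0, "rz": 0}, {"x": -32, "y": -14, "z": 0, "rx": 0, "ry": 0, "rz": 0}, {"x": -32, "y": -14, "z": 0, "rx": 0, "ry": 0, "rz": 0}]'

```text
time_s: 31.65
ee_pos: [503.9, -97.5, 180.7]
ee_rot: [-179.8, -0.0, 90.0]
force: [0.6, -0.4, -0.5]
gripper_width: 47.4
gripper_force: 12.0
```

Call:
move_arm --plan '[{"x": -25, "y": -11, "z": 0, "rx": 0, "ry": 0, "rz": 0}, {"x": -15, "y": -6, "z": 0, "rx": 0, "ry": 0, "rz": 0}, {"x": -8, "y": -4, "z": 0, "rx": 0, "ry": 0, "rz": 0}, {"x": 0, "y": 0, "z": 0, "rx": 0, "ry": 0, "rz": 0}, {"x": 0, "y": 0, "z": 20, "rx": 0, "ry": 0, "rz": 0}, {"x": 0, "y": 0, "z": 40, "rx": 0, "ry": 0, "rz": 0}, {"x": 0, "y": 0, "z": 30, "rx": 0, "ry": 0, "rz": 0}, {"x": 0, "y": 0, "z": 10, "rx": 0, "ry": 0, "rz": 0}, {"x": 0, "y": 0, "z": 0, "rx": 0, "ry": 0, "rz": 0}, {"x": 0, "y": 0, "z": 0, "rx": 0, "ry": 0, "rz": 0}]'

```text
time_s: 32.65
ee_pos: [486.2, -144.1, 82.9]
ee_rot: [179.9, 0.0, 90.0]
force: [0.1, -0.2, -1.1]
gripper_width: 47.2
gripper_force: 12.0
```

Run:
```python
from h import *
np.set_printoptions(precision=1,suppress=True)
f=grab_frame('side'); s=state();print(s['ee_pos'],s['gripper_width'])
im=f['img'][90:220,230:380]; cv2.imwrite('pics/s5.png',cv2.resize(im,None,fx=4,fy=4,interpolation=cv2.INTER_CUBIC)[:,:,::-1])
```

```text
[ 486.4 -144.3   83.4] 47.06832739861758
```

View pics/s5.png

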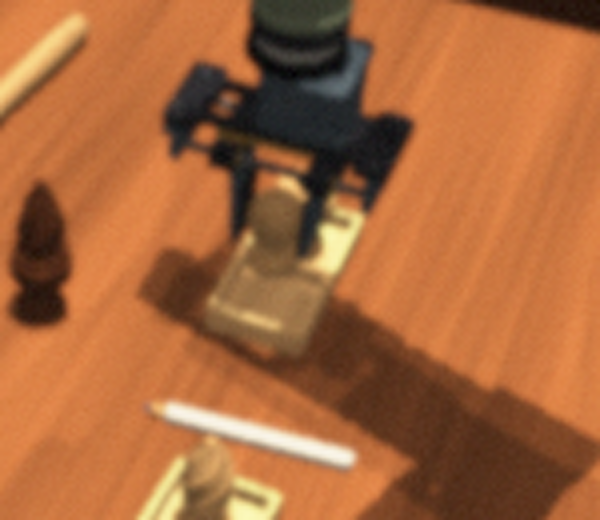

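The crop shows the ball finial hanging upright at (272,235) over the free compartment of the two-tray.

Call:
move_arm --plan '[{"x": 0, "y": 0, "z": 20, "rx": 0, "ry": 0, "rz": 0}, {"x": 0, "y": 0, "z": 15, "rx": 0, "ry": 0, "rz": 0}, {"x": 0, "y": 0, "z": 6, "rx": 0, "ry": 0, "rz": 0}, {"x": 0, "y": 0, "z": 3, "rx": 0, "ry": 0, "rz": 0}, {"x": 0, "y": 0, "z": 1, "rx": 0, "ry": 0, "rz": 0}, {"x": 0, "y": 0, "z": 1, "rx": 0, "ry": 0, "rz": 0}, {"x": 0, "y": 0, "z": 1, "rx": 0, "ry": 0, "rz": 0}, {"x": 0, "y": 0, "z": 0, "rx": 0, "ry": 0, "rz": 0}, {"x": 0, "y": 0, "z": 0, "rx": 0, "ry": 0, "rz": 0}]'

```text
time_s: 33.6
ee_pos: [485.2, -144.2, 35.1]
ee_rot: [180.0, 0.0, 90.0]
force: [-0.7, -0.4, 0.1]
gripper_width: 47.1
gripper_force: 12.0
```

Call:
move_arm --plan '[{"x": 0, "y": 0, "z": 0, "rx": 0, "ry": 0, "rz": 0}, {"x": 0, "y": 0, "z": 0, "rx": 0, "ry": 0, "rz": 0}, {"x": 0, "y": 0, "z": 0, "rx": 0, "ry": 0, "rz": 0}, {"x": 0, "y": 0, "z": 0, "rx": 0, "ry": 0, "rz": 0}, {"x": 0, "y": 0, "z": 0, "rx": 0, "ry": 0, "rz": 0}, {"x": 0, "y": 0, "z": 0, "rx": 0, "ry": 0, "rz": 0}, {"x": 0, "y": 0, "z": -20, "rx": 0, "ry": 0, "rz": 0}, {"x": 0, "y": 0, "z": -45, "rx": 0, "ry": 0, "rz": 0}, {"x": 0, "y": 0, "z": -50, "rx": 0, "ry": 0, "rz": 0}, {"x": 0, "y": 0, "z": -50, "rx": 0, "ry": 0, "rz": 0}]' --grip 1

```text
time_s: 34.6
ee_pos: [484.5, -144.0, 201.6]
ee_rot: [-180.0, -0.0, 90.0]
force: [1.2, -1.2, -0.9]
gripper_width: 91.1
gripper_force: 0.0
```

Call:
move_arm --plan '[{"x": 30, "y": -5, "z": -10, "rx": 0, "ry": 0, "rz": 0}, {"x": 40, "y": -5, "z": -10, "rx": 0, "ry": 0, "rz": 0}, {"x": 40, "y": -5, "z": -10, "rx": 0, "ry": 0, "rz": 0}, {"x": 30, "y": -5, "z": -10, "rx": 0, "ry": 0, "rz": 0}, {"x": 0, "y": 0, "z": 0, "rx": 0, "ry": 0, "rz": 0}, {"x": 0, "y": 0, "z": 0, "rx": 0, "ry": 0, "rz": 0}]'

```text
time_s: 35.2
ee_pos: [465.0, -4.0, 240.1]
ee_rot: [180.0, 0.0, 90.1]
force: [0.0, 0.8, -0.6]
gripper_width: 91.5
gripper_force: 0.0
```

Run:
```python
from h import *
np.set_printoptions(precision=1,suppress=True)
s=state();print(s['ee_pos'],s['gripper_width'])
for c in ['scene','side']:
  g=grab_frame(c); im=g['img']
  for n,x,y in [('urn',456,259),('spindle',451,179),('flame',447,103),('ball',485,-145),('urn',485,-223),('knob',659,68),('bun',456,390),('sample',656,-61)]:
    try: print(c,n,*find(g,x,y,33 if n in('bun',) else 25 if n=='knob' else 50,150,38)[1:])
    except ValueError: print(c,n,'none')
  im=im[60:330,150:400]; cv2.imwrite(f'pics/f_{c}.png',cv2.resize(im,None,fx=2.2,fy=2.2,interpolation=cv2.INTER_CUBIC)[:,:,::-1])
```

```text
[465.   -4.  240.1] 91.54200080191939
scene urn [432.8 234.6  53.5] [483.2 285.9  83.8] [458.  260.3  68.7]
scene spindle [433.9 158.1  53.9] [472.6 198.4  90.7] [453.3 178.3  72.3]
scene flame [430.2  83.7  50.1] [467.9 120.9 105.4] [449.1 102.3  77.7]
scene ball [ 464.2 -165.3   50. ] [ 510.  -119.9   80.7] [ 487.1 -142.6   65.4]
scene urn [ 459.6 -243.6   52.3] [ 512.  -192.8   83.6] [ 485.8 -218.2   68. ]
scene knob [647.2  53.9  25. ] [674.6  82.   34.3] [660.9  67.9  29.7]
scene bun [430.3 362.9  33. ] [485.8 419.8  45.4] [458.1 391.3  39.2]
scene sample [633.4 -77.7  50.5] [684.1 -38.5 141.7] [658.8 -58.1  96.1]
side urn [429.1 236.5  50. ] [479.1 284.4  80.9] [454.1 260.5  65.5]
side spindle [430.3 159.7  50.7] [469.6 199.7  85.7] [449.9 179.7  68.2]
side flame [426.5  93.5  50.8] [462.2 123.3 104.5] [444.3 108.4  77.7]
side ball [ 459.8 -158.4   50.1] [ 504.7 -117.2   78.5] [ 482.3 -137.8   64.3]
side urn [ 458.5 -245.8   51.9] [ 508.4 -193.5   81.6] [ 483.5 -219.7   66.8]
side knob [645.3  56.8  25.1] [670.   80.9  32.7] [657.7  68.8  28.9]
side bun [426.1 365.1  33. ] [485.2 422.7  44.7] [455.6 393.9  38.9]
side sample [629.9 -84.6  50.4] [678.7 -36.6 138.4] [654.3 -60.6  94.4]
```

View pics/f_side.png

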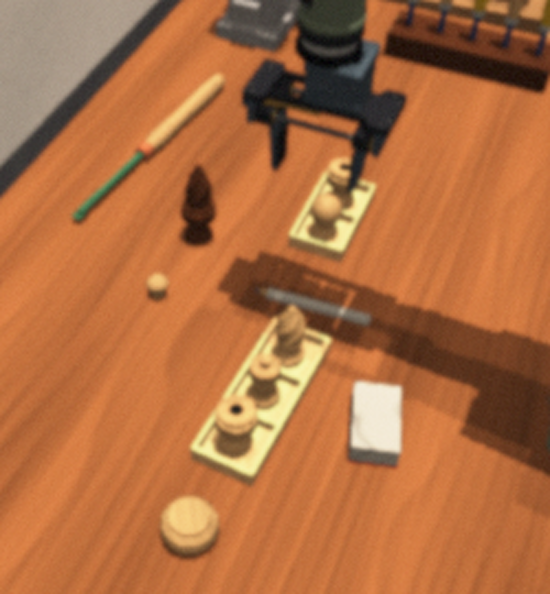

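View pics/f_scene.png

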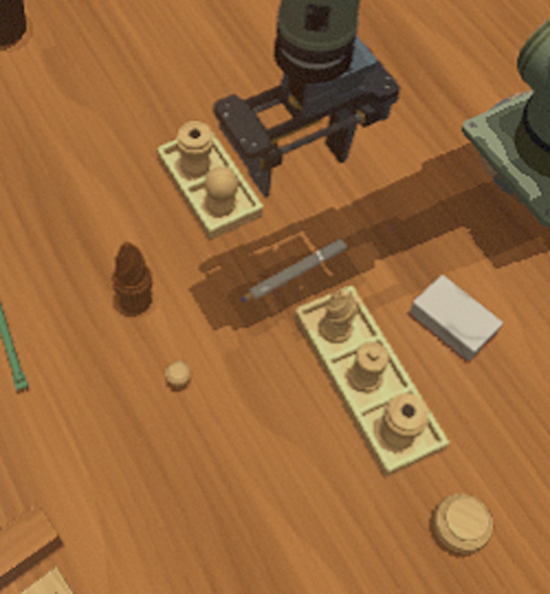

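Both final crops show every piece upright in its own compartment. In the scene crop the urn is at (405,420), spindle at (368,365), flame at (340,315), second urn at (195,145) and ball at (220,190). The knob, bun foot and sample have not moved, and the arm is clear.

```bash
python3 -c "
from workcell import *
print(job_done())"
```

```text
the job is handed in; nothing more can be done
None
```

I handed the job in at about 35 s: both orders are made up, each piece stands upright in its own compartment, and the bun foot, drawer knob and sample are where they were.

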